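# Take the picture plaque out of the locked glue press

### The job

The little picture plaque in the lever press has finished gluing. Slide the safety catch all the way off the lever, swing the lever well up so that it stays open, then take the plaque out and lay it picture side up on the wooden drying rack, squarely in line with the rack and inside its edges, without dropping it. Leave the bottle, the paint tub and egg box where they are.

Things in the scene. Friction and masses are not known exactly. Their poses are not given: they have to be found in the camera images.
- press: Fixed glue press: plywood base 130 (x) x 210 (y) x 18 mm high with a steel lever lying across it along y. Origin at table height; the base spans x -70 to +60 mm and y -105 to +105 mm. Its -x side faces the robot, turned by up to 0.3 rad. At +y stands the steel hinge bracket (to 93 mm high, y 70 to 100 mm, x -22 to +22 mm). At x 14 to 58, y -95 to -55 mm stands the steel block that guides the catch (guides to 98 mm high). It may stand left or right of the rack.
- catch (a joint): Sliding catch, a flat steel bolt 24 mm wide (y) and 14 mm high whose end lies over the lever and blocks it. 0 = locked; grows to 0.035 m (its stop) as it slides along the press's +x, away from the robot. The lever is free beyond 0.022 m. Rubs with about 2 N and stays where it is left.
- catch_knob (a point): Middle of the top end of the upright round black knob on the catch, 16 mm diameter, 36 mm tall, its top 141.5 mm above the table. It moves with the catch; locked, it is at x +39 mm, y -75 mm of the press. The lever, its ball and the guides beside it lie below 99 mm.
- lever (a joint): Lever hinge. 0 = closed, flat on the plaque; grows as the ball end swings up, stop at 1.2 rad. Stiff with friction (lifting takes about 4 N at the ball) and stays where it is left. Well open means more than 0.85 rad.
- lever_ball (a point): Centre of the black ball, 32 mm diameter, at the free (-y) end of the lever. Closed, it is 75 mm above the table at x 0, y -135 mm of the press, outside the base. It swings in the press's y-z plane on a radius of 220 mm about lever_hinge, rising and moving towards +y. The lever bar is 16 x 16 mm; a steel pressing foot 45 x 60 mm below its middle ends 1 mm above the plaque when closed.
- lever_hinge (a point): Axis of the lever hinge, 75 mm above the table, at x 0, y +85 mm of the press; the axis runs along the press's x.
- plaque: Loose wooden picture plaque 150 (x) x 56 (y) x 12 mm thick, about 60 to 110 g, dark print on top. Origin at the centre of its underside. It starts on the press base, 18 mm up, its x about along the press's x, its +x end under the lever's foot; its -x end overhangs the base by 55 mm (bare table below): grip there. Even raised, the lever hangs over the +x end: draw it 80 mm to -x before lifting.
- rack: Fixed wooden drying rack 190 (x) x 100 (y) x 30 mm high, six slats lying across it. Origin at table height under its centre. The plaque shall lie along its x axis, either way round.
- rack_top (a point): Centre of the rack's top face, 30 mm above the table, axes as the rack's.
- glue_bottle: Bystander: white bottle with black cap, 60 mm diameter, 190 mm tall. Origin under its centre.
- paint_tub: Bystander: open white tub, 100 mm diameter, 80 mm tall. Origin under its centre.
- egg_box: Bystander: opened pulp egg box, 150 x 213 mm, 40 mm tall. Origin under the centre of its half with compartments; the lid half lies towards its +y.
Not all that is in view belongs to the job. Several things have the shape of the plaque; the one meant has the colours described above. Several things look just like the rack: the one meant starts farthest to the robot's right.

How it is judged:
By the outcome, as a careful person would: the job done as asked, in the order asked, and still so for the second after the job is handed in, with the robot touching nothing.
It also fails if it takes over 72 s, if anything falls off the work surface, if the arm or the gripper's body presses on something with over 40 N, if the wrist force passes 120 N, or if a joint passes its speed limit or range.

### The arm

A 6-joint arm with a two-finger parallel gripper is mounted at the origin on the work surface. World frame = base frame: x ahead of the robot, y to its left, z up, the work surface at z = 0. Lengths are in m, angles in rad, forces in N, time in s.
With the tool pointing down it reaches from about 0.275 to 0.725 m from the base axis. Payload 15.9 kg.
Tool frame: the origin (TCP) lies midway between the tips of the shut fingers; the grasp point (between the pads) lies tcp_to_grasp behind it (tcp_to_grasp is the distance from the TCP to the grasp point, in m); x points along the fingers, y is the direction in which the jaws open and shut, and the axes are right-handed (so a half turn about x gives the same grasp; the last joint's range is limited). The gripper opens to 85 mm and grips with 20 to 120 N. Pads are 22 mm wide; open, the fingers measure 114 mm over their backs; the gripper's body (76 mm by 85 mm) begins 54 mm behind the grasp point. The pads swing forward as they close: fully open they stand 13 mm farther back than shut.
Start: joints at [-1.199, 0.213, -0.034, 1.323, 0, 1.571], TCP at [0.182, -0.466, 0.231] pointing down, gripper open.
Joint ranges: [-2.98, 2.98], [-0.74, 1.72], [-1.14, 1.35], [-2.1, 2.04], [-1.57, 1.44], [-3.14, 3.14]. Speed limits (rad/s): [1.89, 1.89, 2.39, 2.57, 3.14, 3.14].

### API

Orientations are given as a rotation vector (axis times angle).
In Python, from plant import * gives the robot as it stands.
- The arm moves only by the shell command python3 -m handwheel 'ROWS'. ROWS is JSON, a list of rows, each an object of numbers: "claw": the opening, from 0 (shut) to 1 (fully open); "dx", "dy", "dz": the shift along the tool's x, y, z in m; "ax", "ay", "az": the turn, a rotation vector about the tool's x, y, z in rad. A call has exactly 8 rows; each row is the pose to reach, as a shift and turn from the pose commanded when the call began, along the tool's axes at that moment; what a row does not reach only later rows make up. A row lasts 1/12 s, in which the tool goes at most 41.7 mm and 7.16 degrees, less where a joint would pass 70% of its speed; a pose out of reach is approached as far as the arm can. A call with a gripper value outside its range is refused whole. The fingers move at their own pace and stop on an object; the grip force is fixed at half the most. Time passes only in rows, so rows that repeat a pose let the fingers close, or fill a call up. It gives the time, the measured TCP pose, the force and the opening at its end, in the units of the state.
- read_state(): the state, without advancing time (a new reading comes with each control period).
- snapshot(name): name is "side" or "top"; returns a dict with "image" (420x560x3 uint8, blue, green, red), "fx", "fy", "cx", "cy" (pixels), "T" (4x4, takes a point from camera to world coordinates). Camera axes: x right, y down, z forward; pixel columns grow to the right and rows downward; lengths in m; the calibration is good to about 2 mm. A picture is of the moment at which its call begins. There is no depth.
- sign_off(): hands the job in, once; it reports no verdict.
The state is a dict: "clock": time; "qpos": joint angles; "qvel": joint speeds; "joint_torque": joint torques, N m; "tool_pos": TCP position; "orientation": TCP orientation; "force": force on the tool from outside, world axes, zero at the start; "torque": the same for the moment, N m; "grip_width": finger opening in m.
Only numpy, scipy, OpenCV 4.12 (cv2) and the standard library are available. Lean on these libraries where they do the work, as an engineer would, in place of code of your own. Each camera call takes 0.05 s, during which the arm holds its last target. There are 200 camera calls.

## Working session

There is one attempt and no reset: what is moved stays moved. The work goes in short steps, Python scripts to look and compute and a shell command to move; the robot and the scene stay as the last step left them, time stands still between calls to the robot, and variables do not carry over. Pictures are saved under pics/ and viewed, about 8 in all and at most 12, crops included, and the job is handed in when it is done.

```bash
ls; mkdir -p pics; python3 - <<'E'
from plant import *
import cv2, numpy as np
s=read_state(); print({k:np.round(v,3).tolist() for k,v in s.items()})
for n in("top","side"):
    d=snapshot(n); cv2.imwrite(f"pics/{n}0.png",d["image"]); print(n,d["fx"],d["fy"],d["cx"],d["cy"],np.round(d["T"],4).tolist())
E
```

```text
pics
{'clock': 0.0, 'qpos': [-1.199, 0.213, -0.035, 1.324, -0.0, 1.571], 'qvel': [0.001, -0.0, -0.0, 0.001, 0.0, 0.0], 'joint_torque': [-0.005, -68.616, 48.712, 0.017, -0.0, -0.0], 'tool_pos': [0.182, -0.466, 0.231], 'orientation': [2.019, 0.381, -2.019], 'force': [-0.327, 0.468, -0.052], 'torque': [-0.003, 0.034, 0.002], 'grip_width': 0.085}
top 498.99427933977086 498.99427933977086 275.97504339213316 194.91066613352115 [[-0.0296, -0.9961, 0.0828, 0.3575], [-0.9995, 0.0303, 0.0075, 0.0831], [-0.01, -0.0825, -0.9965, 1.6751], [0.0, 0.0, 0.0, 1.0]]
side 384.8242772226838 384.8242772226838 283.3060107669578 207.9943366367814 [[-0.9068, -0.2403, 0.3464, 0.0268], [-0.4216, 0.5077, -0.7513, 1.0128], [0.0047, -0.8273, -0.5617, 0.8082], [0.0, 0.0, 0.0, 1.0]]
```

View pics/top0.png

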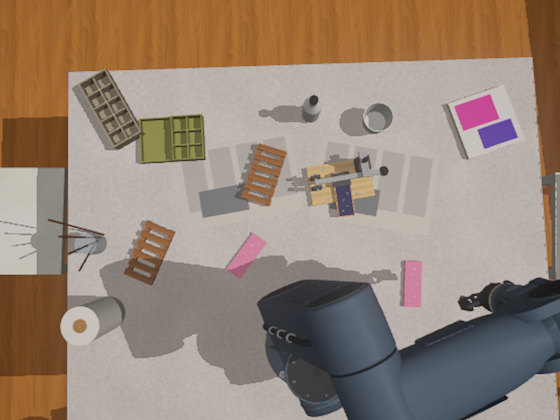

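View pics/side0.png

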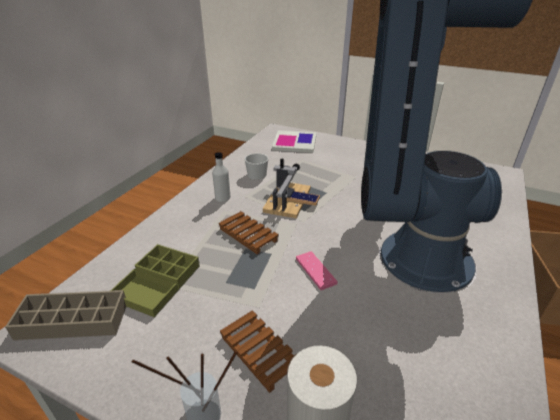

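The top view shows the press at about (342,182), its lever ball at (384,171), the plaque at (345,200), and racks at (263,175) and (150,252). The right-hand rack is (263,175). The side view shows the same objects. I'll enlarge that area.

```bash
cat > h.py <<'E'
from plant import *
import cv2, numpy as np
from scipy.spatial.transform import Rotation as R
def world(d,u,v,z):
    T=np.array(d["T"]); r=T[:3,:3]@[(u-d["cx"])/d["fx"],(v-d["cy"])/d["fy"],1]; o=T[:3,3]
    return o+r*(z-o[2])/r[2]
def pix(d,p):
    T=np.array(d["T"]); c=T[:3,:3].T@(np.array(p)-T[:3,3]); return np.array([d["fx"]*c[0]/c[2]+d["cx"],d["fy"]*c[1]/c[2]+d["cy"]])
def crop(d,u0,v0,u1,v1,k,name):
    cv2.imwrite(name,cv2.resize(d["image"][v0:v1,u0:u1],None,fx=k,fy=k,interpolation=cv2.INTER_CUBIC))
E
python3 - <<'E'
from h import *
d=snapshot("top"); crop(d,235,135,395,225,5,"pics/c1.png")
E
```

```text
(no output)
```

View pics/c1.png

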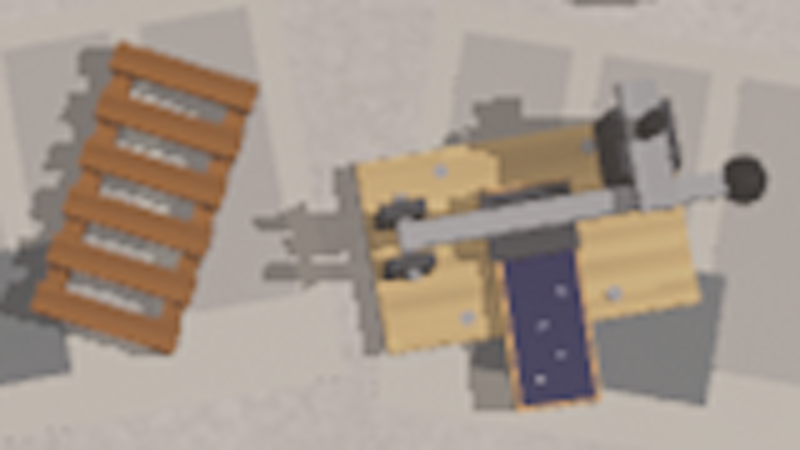

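The crop shows press base corners at (357,165), (388,353) and (700,303), the ball at (745,180), and the knob at (653,122). The plaque's free end corners are at (519,409) and (599,400). The rack corners are at (120,43), (258,85), (172,353) and (35,308). Next I'll fit the poses to these points.

```bash
cat > fit.py <<'E'
from h import *
from scipy.optimize import least_squares
def P(q,m): 
    c,s=np.cos(q[2]),np.sin(q[2]); return np.array([q[0]+c*m[0]-s*m[1],q[1]+s*m[0]+c*m[1],m[2]])
def fit(d,obs,q0):
    f=lambda q:np.concatenate([pix(d,P(q,m))-uv for uv,m in obs])
    r=least_squares(f,q0,loss="soft_l1"); return r.x,f(r.x).reshape(-1,2)
E
python3 - <<'E'
from fit import *
d=snapshot("top"); np.set_printoptions(precision=4,suppress=True)
c=lambda U,V:np.array([(U+.5)/5-.5+235,(V+.5)/5-.5+135])
press=[(c(357,165),(.06,.105,.018)),(c(388,353),(-.07,.105,.018)),(c(700,303),(-.07,-.105,.018)),(c(745,180),(0,-.135,.075)),(c(653,122),(.039,-.075,.1415))]
rack=[(c(120,43),(.095,.05,.03)),(c(258,85),(.095,-.05,.03)),(c(172,353),(-.095,-.05,.03)),(c(35,308),(-.095,.05,.03))]
for o,q0 in((press,(.4,-.1,0)),(rack,(.4,.1,0))):
    q,r=fit(d,o,q0); print(q,r.tolist())
    if o is press:
        for n,m in dict(knob=(.039,-.075,.1415),ball=(0,-.135,.075),hinge=(0,.085,.075)).items(): print(n,P(q,m))
for U,V in((519,409),(599,400),(503,262),(579,252)): print("plaque",world(d,*c(U,V),.03))
E
```

```text
[ 0.5396 -0.1185  0.1367] [[-0.3506662879561304, -0.2739822251582211], [0.11806386444129657, 0.37845425362232277], [-0.029141756957130838, -0.09844577963130519], [-0.5062063741308975, 0.16655843905616052], [0.8731835202295883, -0.15647684583632326]]
knob [ 0.5885 -0.1875  0.1415]
ball [ 0.558  -0.2523  0.075 ]
hinge [ 0.5281 -0.0343  0.075 ]
[ 0.5654  0.1337 -0.3386] [[-0.30253336502300954, -0.7351193296735232], [0.6538007329705238, -0.17156401806579424], [0.45609577786609634, 0.4800696352316436], [-0.9121703906443202, 0.32487798818473834]]
plaque [ 0.417  -0.1078  0.03  ]
plaque [ 0.4214 -0.1606  0.03  ]
plaque [ 0.5145 -0.1011  0.03  ]
plaque [ 0.5196 -0.1516  0.03  ]
```

```bash
cat > plan.py <<'E'
from h import *
np.set_printoptions(precision=4,suppress=True)
PR=np.array([.5396,-.1185,.1367]); RK=np.array([.5654,.1337,-.3386])
def loc(q,m): c,s=np.cos(q[2]),np.sin(q[2]); return np.array([q[0]+c*m[0]-s*m[1],q[1]+s*m[0]+c*m[1],m[2]])
def shift(target,jaw,name="",base=None):
    """tool-axis shift/turn to TCP target pointing down, jaw line at world yaw `jaw`"""
    s=read_state(); p,Q=(np.array(s["tool_pos"]),R.from_rotvec(s["orientation"])) if base is None else base
    best=None
    for k in(0,np.pi):
        y=np.array([np.cos(jaw+k),np.sin(jaw+k),0]); x=np.array([0,0,-1.]); G=R.from_matrix(np.c_[x,y,np.cross(x,y)])
        a=(Q.inv()*G).as_rotvec()
        if best is None or np.linalg.norm(a)<np.linalg.norm(best[0]): best=(a,G)
    print(name,"d",Q.inv().apply(np.array(target)-p),"a",best[0]); return np.array(target),best[1]
E
python3 - <<'E'
from plan import *
import plant; print([n for n in dir(plant) if n[0]!='_'], plant.tcp_to_grasp if hasattr(plant,'tcp_to_grasp') else None)
print(R.from_rotvec(read_state()["orientation"]).as_matrix())
a=PR[2]
shift(loc(PR,(.039,-.075,.2)),a,"knob above, jaws along press x")
shift(loc(PR,(.039,-.075,.2)),a+np.pi/2,"jaws along press y")
E
```

```text
['Unreachable', 'read_state', 'sign_off', 'snapshot', 'tcp_to_grasp'] 0.0187
[[-0.0003  0.3632 -0.9317]
 [ 0.0006 -0.9317 -0.3632]
 [-1.     -0.0007  0.    ]]
knob above, jaws along press x d [ 0.0311 -0.1113 -0.4802] a [-1.3358 -0.0004  0.0006]
jaws along press y d [ 0.0311 -0.1113 -0.4802] a [0.235  0.0001 0.0007]
```

```bash
python3 -m handwheel '[{"claw":0.6,"dx":0.03,"dy":-0.111,"dz":-0.48,"ax":-1.336},{"claw":0.6,"dx":0.03,"dy":-0.111,"dz":-0.48,"ax":-1.336},{"claw":0.6,"dx":0.03,"dy":-0.111,"dz":-0.48,"ax":-1.336},{"claw":0.6,"dx":0.03,"dy":-0.111,"dz":-0.48,"ax":-1.336},{"claw":0.6,"dx":0.03,"dy":-0.111,"dz":-0.48,"ax":-1.336},{"claw":0.6,"dx":0.03,"dy":-0.111,"dz":-0.48,"ax":-1.336},{"claw":0.6,"dx":0.03,"dy":-0.111,"dz":-0.48,"ax":-1.336},{"claw":0.6,"dx":0.03,"dy":-0.111,"dz":-0.48,"ax":-1.336}]'; python3 - <<'E'
from plan import *
print(read_state()["qpos"])
shift(loc(PR,(.039,-.075,.2)),PR[2])
E
```

```text
[-1.199   0.2132 -0.0348  1.3235 -0.      1.5708]
 d [ 0.0311 -0.1113 -0.4802] a [-1.3358 -0.0004  0.0006]validation failed for argument at $[0]...
```

```bash
python3 -m handwheel '[{"claw":0.6,"dx":0.03,"dy":-0.111,"dz":-0.48,"ax":-1.336,"ay":0,"az":0},{"claw":0.6,"dx":0.03,"dy":-0.111,"dz":-0.48,"ax":-1.336,"ay":0,"az":0},{"claw":0.6,"dx":0.03,"dy":-0.111,"dz":-0.48,"ax":-1.336,"ay":0,"az":0},{"claw":0.6,"dx":0.03,"dy":-0.111,"dz":-0.48,"ax":-1.336,"ay":0,"az":0},{"claw":0.6,"dx":0.03,"dy":-0.111,"dz":-0.48,"ax":-1.336,"ay":0,"az":0},{"claw":0.6,"dx":0.03,"dy":-0.111,"dz":-0.48,"ax":-1.336,"ay":0,"az":0},{"claw":0.6,"dx":0.03,"dy":-0.111,"dz":-0.48,"ax":-1.336,"ay":0,"az":0},{"claw":0.6,"dx":0.03,"dy":-0.111,"dz":-0.48,"ax":-1.336,"ay":0,"az":0}]' 2>&1; python3 - <<'E'
from plan import *
print(read_state()["qpos"])
shift(loc(PR,(.039,-.075,.2)),PR[2])
E
```

```text
clock: 0.87
tool_pos: [0.4578, -0.2766, 0.2109]
orientation: [1.35, 1.112, -1.35]
force: [-0.2, -1.1, 0.4]
grip_width: 0.0514
[-0.5434  0.2892  0.0138  1.2953 -0.      1.2201]
 d [ 0.0109  0.1112 -0.1124] a [-0.3294  0.     -0.    ]
```

```bash
python3 -m handwheel '[{"claw":0.6,"dx":0.011,"dy":0.111,"dz":-0.112,"ax":-0.33,"ay":0,"az":0},{"claw":0.6,"dx":0.011,"dy":0.111,"dz":-0.112,"ax":-0.33,"ay":0,"az":0},{"claw":0.6,"dx":0.011,"dy":0.111,"dz":-0.112,"ax":-0.33,"ay":0,"az":0},{"claw":0.6,"dx":0.011,"dy":0.111,"dz":-0.112,"ax":-0.33,"ay":0,"az":0},{"claw":0.6,"dx":0.011,"dy":0.111,"dz":-0.112,"ax":-0.33,"ay":0,"az":0},{"claw":0.6,"dx":0.04,"dy":0.111,"dz":-0.112,"ax":-0.33,"ay":0,"az":0},{"claw":0.6,"dx":0.04,"dy":0.111,"dz":-0.112,"ax":-0.33,"ay":0,"az":0},{"claw":0.6,"dx":0.04,"dy":0.111,"dz":-0.112,"ax":-0.33,"ay":0,"az":0}]' 2>&1; python3 - <<'E'
from plan import *
s=read_state();print(s["qpos"])
t,G=shift(loc(PR,(.039,-.075,.113)),PR[2])
print(G.as_matrix())
d=snapshot("side"); crop(d,230,120,350,230,5,"pics/c2.png")
k=loc(PR,(.039,-.075,.1415)); print((pix(d,k)-[230,120])*5)
E
```

```text
clock: 1.53
tool_pos: [0.5861, -0.1902, 0.1701]
orientation: [1.112, 1.271, -1.114]
force: [-0.5, -0.9, 1.2]
grip_width: 0.0514
[-0.3137  0.4751  0.1815  1.2804 -0.0001  1.1263]
 d [ 0.0571  0.0028 -0.0023] a [-0.006  -0.0014  0.003 ]
[[ 0.      0.9907  0.1363]
 [ 0.      0.1363 -0.9907]
 [-1.      0.      0.    ]]
[258.2841 187.6686]
```

View pics/c2.png

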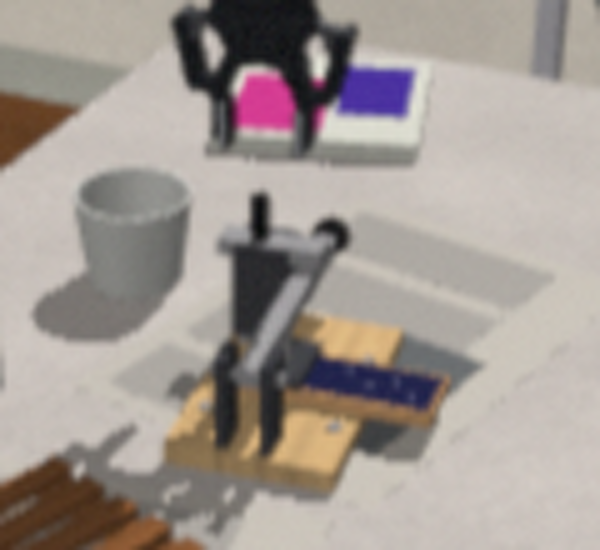

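The side crop shows the knob top at (260,197) in the crop, about 1.5 px lower than predicted. That fits a knob about 3 mm further to +y, which agrees with the top view. The fingers straddle it, so I'll descend and grip.

```bash
python3 -m handwheel '[{"claw":0.6,"dx":0.0,"dy":0.003,"dz":-0.005,"ax":-0.006,"ay":0,"az":0},{"claw":0.6,"dx":0.03,"dy":0.003,"dz":-0.005,"ax":-0.006,"ay":0,"az":0},{"claw":0.6,"dx":0.057,"dy":0.003,"dz":-0.005,"ax":-0.006,"ay":0,"az":0},{"claw":0.6,"dx":0.057,"dy":0.003,"dz":-0.005,"ax":-0.006,"ay":0,"az":0},{"claw":0,"dx":0.057,"dy":0.003,"dz":-0.005,"ax":-0.006,"ay":0,"az":0},{"claw":0,"dx":0.057,"dy":0.003,"dz":-0.005,"ax":-0.006,"ay":0,"az":0},{"claw":0,"dx":0.057,"dy":0.003,"dz":-0.005,"ax":-0.006,"ay":0,"az":0},{"claw":0,"dx":0.057,"dy":0.003,"dz":-0.005,"ax":-0.006,"ay":0,"az":0}]' 2>&1
python3 - <<'E'
from plan import *
shift(loc(PR,(.074,-.0725,.113)),PR[2])
E
```

```text
clock: 2.25
tool_pos: [0.5909, -0.1854, 0.1165]
orientation: [1.108, 1.268, -1.106]
force: [-2.0, 0.3, 9.4]
grip_width: 0.0134
 d [ 0.0036  0.0323 -0.0008] a [ 0.0002  0.0015 -0.0032]
```

```bash
python3 -m handwheel '[{"claw":0,"dx":-0.002,"dy":0,"dz":0,"ax":0,"ay":0,"az":0},{"claw":0,"dx":-0.002,"dy":0.006,"dz":0,"ax":0,"ay":0,"az":0},{"claw":0,"dx":-0.002,"dy":0.012,"dz":0,"ax":0,"ay":0,"az":0},{"claw":0,"dx":-0.002,"dy":0.018,"dz":0,"ax":0,"ay":0,"az":0},{"claw":0,"dx":-0.002,"dy":0.024,"dz":0,"ax":0,"ay":0,"az":0},{"claw":0,"dx":-0.002,"dy":0.03,"dz":0,"ax":0,"ay":0,"az":0},{"claw":0,"dx":-0.002,"dy":0.033,"dz":0,"ax":0,"ay":0,"az":0},{"claw":0,"dx":-0.002,"dy":0.033,"dz":0,"ax":0,"ay":0,"az":0}]' 2>&1
python3 - <<'E'
from plan import *
shift(loc(PR,(.074,-.0725,.113)),PR[2])
d=snapshot("side"); crop(d,250,120,350,210,6,"pics/c3.png")
E
```

```text
clock: 2.92
tool_pos: [0.6216, -0.1809, 0.1164]
orientation: [1.106, 1.272, -1.111]
force: [-15.4, -6.3, 11.7]
grip_width: 0.0134
 d [ 0.0034  0.0013 -0.0005] a [-0.0001  0.0009  0.0029]
```

View pics/c3.png

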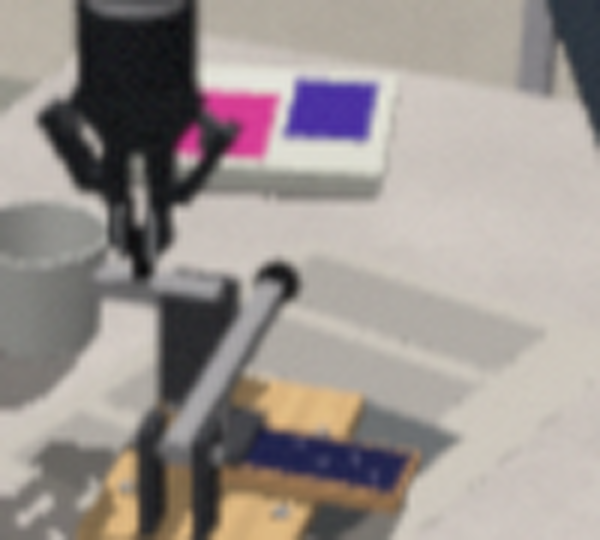

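The bolt has slid back with the knob in the fingers, and its end is clear of the lever bar. The 15 N reading suggests it has reached its stop. I'll press 4 mm further to be sure, then release and rise.

```bash
python3 -m handwheel '[{"claw":0,"dx":0,"dy":0.002,"dz":0,"ax":0,"ay":0,"az":0},{"claw":0,"dx":0,"dy":0.004,"dz":0,"ax":0,"ay":0,"az":0},{"claw":0,"dx":0,"dy":0.004,"dz":0,"ax":0,"ay":0,"az":0},{"claw":0,"dx":0,"dy":0.004,"dz":0,"ax":0,"ay":0,"az":0},{"claw":0,"dx":0,"dy":0.004,"dz":0,"ax":0,"ay":0,"az":0},{"claw":0,"dx":0,"dy":0.004,"dz":0,"ax":0,"ay":0,"az":0},{"claw":0,"dx":0,"dy":0.004,"dz":0,"ax":0,"ay":0,"az":0},{"claw":0,"dx":0,"dy":0.004,"dz":0,"ax":0,"ay":0,"az":0}]' 2>&1
python3 -c "from h import *;print(read_state()['force'])"
```

```text
clock: 3.63
tool_pos: [0.6223, -0.1809, 0.1162]
orientation: [1.104, 1.275, -1.115]
force: [-36.9, -7.9, 23.4]
grip_width: 0.0134
[-36.94597645  -7.88154953  23.44255864]
```

The stop is reached: the tool moved only 0.7 mm and the force rose to 37 N. I'll release and rise.

```bash
python3 -m handwheel '[{"claw":0.45,"dx":0,"dy":-0.002,"dz":0,"ax":0,"ay":0,"az":0},{"claw":0.45,"dx":0,"dy":-0.002,"dz":0,"ax":0,"ay":0,"az":0},{"claw":0.45,"dx":0,"dy":-0.002,"dz":0,"ax":0,"ay":0,"az":0},{"claw":0.45,"dx":-0.04,"dy":-0.002,"dz":0,"ax":0,"ay":0,"az":0},{"claw":0.5,"dx":-0.08,"dy":-0.002,"dz":0,"ax":0,"ay":0,"az":0},{"claw":0.6,"dx":-0.08,"dy":-0.04,"dz":0.02,"ax":0,"ay":0,"az":0},{"claw":0.7,"dx":-0.08,"dy":-0.07,"dz":0.04,"ax":0,"ay":0,"az":0},{"claw":0.7,"dx":-0.08,"dy":-0.075,"dz":0.06,"ax":0,"ay":0,"az":0}]' 2>&1
python3 - <<'E'
from plan import *
z=.075-tcp_to_grasp+.003
a=shift(loc(PR,(0,-.135,z)),PR[2],"ball")
d=snapshot("top"); cv2.imwrite("pics/t2.png",d["image"]) 
crop(d,290,130,410,220,6,"pics/c4.png")
d=snapshot("side"); print(pix(d,loc(PR,(0,-.135,.075))))
E
```

```text
clock: 4.3
tool_pos: [0.5578, -0.2504, 0.1974]
orientation: [1.108, 1.27, -1.107]
force: [-1.6, 0.1, -0.1]
grip_width: 0.0599
ball d [ 0.1381 -0.0002  0.0018] a [ 0.0004  0.0004 -0.0007]
[295.3287 167.3277]
```

View pics/t2.png

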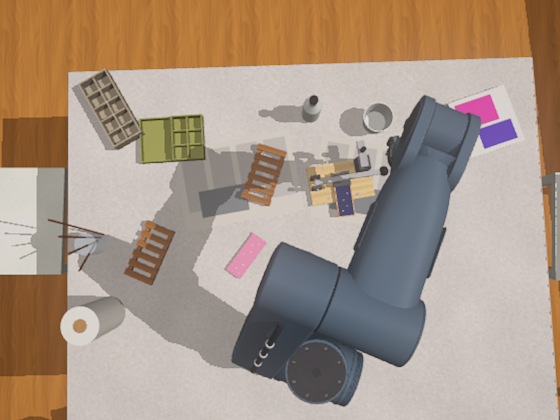

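The top view shows the wrist over the press with everything else undisturbed and no rack further to the right. The ball in c3 agrees with prediction: (296,167) against (295,167). I'll descend and grip the ball.

```bash
python3 -m handwheel '[{"claw":0.7,"dx":0.04,"dy":0,"dz":0.002,"ax":0,"ay":0,"az":0},{"claw":0.7,"dx":0.08,"dy":0,"dz":0.002,"ax":0,"ay":0,"az":0},{"claw":0.7,"dx":0.115,"dy":0,"dz":0.002,"ax":0,"ay":0,"az":0},{"claw":0.7,"dx":0.144,"dy":0,"dz":0.002,"ax":0,"ay":0,"az":0},{"claw":0.3,"dx":0.144,"dy":0,"dz":0.002,"ax":0,"ay":0,"az":0},{"claw":0.1,"dx":0.144,"dy":0,"dz":0.002,"ax":0,"ay":0,"az":0},{"claw":0.1,"dx":0.144,"dy":0,"dz":0.002,"ax":0,"ay":0,"az":0},{"claw":0.1,"dx":0.144,"dy":0,"dz":0.002,"ax":0,"ay":0,"az":0}]' 2>&1
python3 - <<'E'
from plan import *
s=read_state(); b=np.array(s["tool_pos"])
# arc offsets relative to ball-closed, in tool axes: up=-x ; tool z=-press y
for t in np.arange(.1,1.16,.07): print(round(t,2),"dx",round(-.22*np.sin(t),4),"dz",round(-.22*(1-np.cos(t)),4))
E
```

```text
clock: 5.07
tool_pos: [0.5567, -0.251, 0.0524]
orientation: [1.106, 1.277, -1.113]
force: [-29.4, 1.1, -3.3]
grip_width: 0.0292
0.1 dx -0.022 dz -0.0011
0.17 dx -0.0372 dz -0.0032
0.24 dx -0.0523 dz -0.0063
0.31 dx -0.0671 dz -0.0105
0.38 dx -0.0816 dz -0.0157
0.45 dx -0.0957 dz -0.0219
0.52 dx -0.1093 dz -0.0291
0.59 dx -0.1224 dz -0.0372
0.66 dx -0.1349 dz -0.0462
0.73 dx -0.1467 dz -0.0561
0.8 dx -0.1578 dz -0.0667
0.87 dx -0.1682 dz -0.0781
0.94 dx -0.1777 dz -0.0902
1.01 dx -0.1863 dz -0.103
1.08 dx -0.194 dz -0.1163
1.15 dx -0.2008 dz -0.1301
```

Ball gripped. The width reads about 2.6 mm low, the same as on the knob. Now the arc.

```bash
python3 -m handwheel '[{"claw":0.1,"dx":0,"dy":-0.0015,"dz":0,"ax":0,"ay":0,"az":0},{"claw":0.1,"dx":-0.011,"dy":-0.0015,"dz":-0.0003,"ax":0,"ay":0,"az":0},{"claw":0.1,"dx":-0.022,"dy":-0.0015,"dz":-0.0011,"ax":0,"ay":0,"az":0},{"claw":0.1,"dx":-0.0372,"dy":-0.0015,"dz":-0.0032,"ax":0,"ay":0,"az":0},{"claw":0.1,"dx":-0.0523,"dy":-0.0015,"dz":-0.0063,"ax":0,"ay":0,"az":0},{"claw":0.1,"dx":-0.0671,"dy":-0.0015,"dz":-0.0105,"ax":0,"ay":0,"az":0},{"claw":0.1,"dx":-0.0816,"dy":-0.0015,"dz":-0.0157,"ax":0,"ay":0,"az":0},{"claw":0.1,"dx":-0.0957,"dy":-0.0015,"dz":-0.0219,"ax":0,"ay":0,"az":0}]' 2>&1
python3 -c "from h import *
import numpy as np
d=snapshot('side');crop(d,230,90,350,200,5,'pics/c5.png')"
```

```text
clock: 5.73
tool_pos: [0.5536, -0.2302, 0.1499]
orientation: [1.106, 1.273, -1.112]
force: [-21.2, -0.2, -6.9]
grip_width: 0.0293
```

View pics/c5.png

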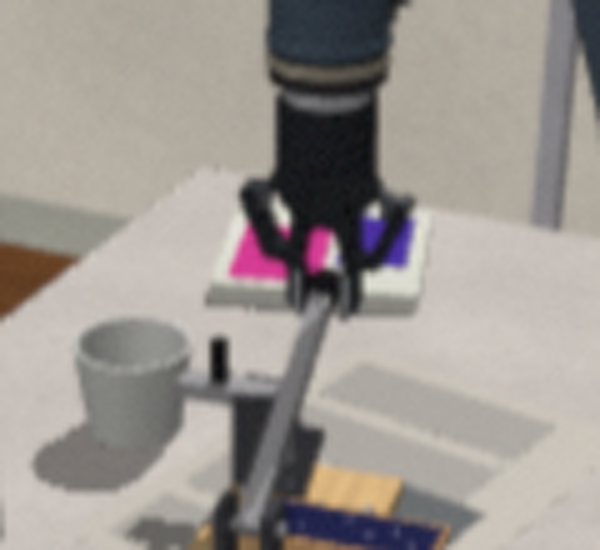

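The lever is rising in the grip, its ball near (325,288) in the crop, and the catch stays drawn back. Continuing.

```bash
python3 -m handwheel '[{"claw":0.1,"dx":-0.0136,"dy":-0.001,"dz":-0.0072,"ax":0,"ay":0,"az":0},{"claw":0.1,"dx":-0.0267,"dy":-0.001,"dz":-0.0153,"ax":0,"ay":0,"az":0},{"claw":0.1,"dx":-0.0392,"dy":-0.001,"dz":-0.0243,"ax":0,"ay":0,"az":0},{"claw":0.1,"dx":-0.051,"dy":-0.001,"dz":-0.0342,"ax":0,"ay":0,"az":0},{"claw":0.1,"dx":-0.0621,"dy":-0.001,"dz":-0.0448,"ax":0,"ay":0,"az":0},{"claw":0.1,"dx":-0.0725,"dy":-0.001,"dz":-0.0562,"ax":0,"ay":0,"az":0},{"claw":0.1,"dx":-0.082,"dy":-0.001,"dz":-0.0683,"ax":0,"ay":0,"az":0},{"claw":0.1,"dx":-0.0906,"dy":-0.001,"dz":-0.0811,"ax":0,"ay":0,"az":0}]' 2>&1
python3 -m handwheel '[{"claw":0.1,"dx":-0.005,"dy":0,"dz":-0.008,"ax":0,"ay":0,"az":0},{"claw":0.1,"dx":-0.0077,"dy":0,"dz":-0.0133,"ax":0,"ay":0,"az":0},{"claw":0.1,"dx":-0.0077,"dy":0,"dz":-0.0133,"ax":0,"ay":0,"az":0},{"claw":0.6,"dx":-0.0077,"dy":0,"dz":-0.0133,"ax":0,"ay":0,"az":0},{"claw":0.6,"dx":-0.0077,"dy":0,"dz":-0.0133,"ax":0,"ay":0,"az":0},{"claw":0.6,"dx":-0.0077,"dy":0,"dz":-0.0133,"ax":0,"ay":0,"az":0},{"claw":0.6,"dx":-0.05,"dy":0,"dz":-0.0133,"ax":0,"ay":0,"az":0},{"claw":0.6,"dx":-0.085,"dy":0,"dz":-0.0133,"ax":0,"ay":0,"az":0}]' 2>&1
python3 - <<'E'
from plan import *
a=PR[2]
# grip point: 36 mm in from free end of plaque, yaw .085
e=np.array([.4192,-.1342]); g=e+.036*np.array([np.cos(.085),np.sin(.085)]); print(g)
b=shift([g[0]-.05,g[1]-.08,.33],.085+np.pi/2,"via");shift([g[0],g[1],.20],.085+np.pi/2,"grip",b)
print(read_state()["qpos"])
E
```

```text
clock: 6.45
tool_pos: [0.5422, -0.1494, 0.2406]
orientation: [1.106, 1.272, -1.11]
force: [-14.2, -0.7, -11.2]
grip_width: 0.029
clock: 7.12
tool_pos: [0.5407, -0.1363, 0.3243]
orientation: [1.107, 1.274, -1.109]
force: [1.7, -0.7, 1.8]
grip_width: 0.0512
[ 0.4551 -0.1311]
via d [-0.0054 -0.1446  0.0556] a [-1.5188 -0.0028  0.0011]
grip d [0.13   0.0755 0.0566] a [0. 0. 0.]
[-0.247   0.3539  0.3895  1.6091  0.0001  1.1868]
```

```bash
python3 -m handwheel '[{"claw":1,"dx":-0.005,"dy":-0.03,"dz":-0.005,"ax":-1.52,"ay":0,"az":0},{"claw":1,"dx":-0.005,"dy":-0.06,"dz":-0.01,"ax":-1.52,"ay":0,"az":0},{"claw":1,"dx":-0.005,"dy":-0.084,"dz":-0.017,"ax":-1.52,"ay":0,"az":0},{"claw":1,"dx":-0.005,"dy":-0.084,"dz":-0.017,"ax":-1.52,"ay":0,"az":0},{"claw":1,"dx":-0.005,"dy":-0.084,"dz":-0.017,"ax":-1.52,"ay":0,"az":0},{"claw":1,"dx":-0.005,"dy":-0.084,"dz":-0.017,"ax":-1.52,"ay":0,"az":0},{"claw":1,"dx":-0.005,"dy":-0.084,"dz":-0.017,"ax":-1.52,"ay":0,"az":0},{"claw":1,"dx":-0.005,"dy":-0.084,"dz":-0.017,"ax":-1.52,"ay":0,"az":0}]' 2>&1
python3 - <<'E'
from plan import *
shift([.4551,-.1311,.20],.085+np.pi/2,"grip")
d=snapshot("side"); crop(d,230,90,350,220,4,"pics/c6.png")
for t in(.85,.95,1.0,1.05,1.08,1.1): print(t,(pix(d,loc(PR,(0,.085-.22*np.cos(t),.075+.22*np.sin(t))))-[229.6,89.6])*4)
E
```

```text
clock: 7.78
tool_pos: [0.4569, -0.1314, 0.3297]
orientation: [0.335, 1.542, -0.335]
force: [-0.1, -0.1, -0.1]
grip_width: 0.0853
grip d [ 0.1297 -0.0006 -0.0021] a [-0.5126  0.0024  0.0001]
0.85 [244.7198 186.4471]
0.95 [239.5747 179.6571]
1.0 [236.7755 177.0954]
1.05 [233.8297 175.1161]
1.08 [231.9936 174.2159]
1.1 [230.7416 173.738 ]
```

View pics/c6.png

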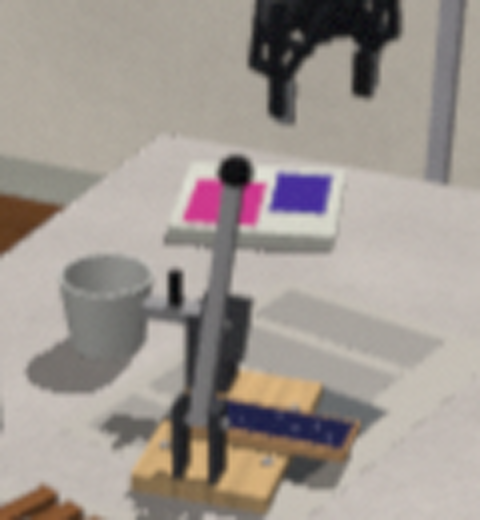

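The lever stands open at about 1.05 rad with its ball at (235,172) in the crop. The plaque is still in place. Now the descent to the plaque.

```bash
python3 -m handwheel '[{"claw":1,"dx":0,"dy":0,"dz":-0.002,"ax":-0.513,"ay":0,"az":0},{"claw":1,"dx":0.04,"dy":0,"dz":-0.002,"ax":-0.513,"ay":0,"az":0},{"claw":1,"dx":0.08,"dy":0,"dz":-0.002,"ax":-0.513,"ay":0,"az":0},{"claw":1,"dx":0.12,"dy":0,"dz":-0.002,"ax":-0.513,"ay":0,"az":0},{"claw":1,"dx":0.16,"dy":0,"dz":-0.002,"ax":-0.513,"ay":0,"az":0},{"claw":1,"dx":0.2,"dy":0,"dz":-0.002,"ax":-0.513,"ay":0,"az":0},{"claw":1,"dx":0.24,"dy":0,"dz":-0.002,"ax":-0.513,"ay":0,"az":0},{"claw":1,"dx":0.25,"dy":0,"dz":-0.002,"ax":-0.513,"ay":0,"az":0}]' 2>&1
python3 - <<'E'
from plan import *
shift([.4551,-.1311,.002],.085+np.pi/2,"grip")
d=snapshot("top"); crop(d,290,130,400,230,5,"pics/c7.png")
E
```

```text
clock: 8.5
tool_pos: [0.4524, -0.1298, 0.0743]
orientation: [-0.059, 1.575, 0.061]
force: [-2.8, 0.7, -0.1]
grip_width: 0.0858
grip d [ 0.0723 -0.0016  0.0029] a [-0.0087 -0.0048 -0.0019]
```

View pics/c7.png

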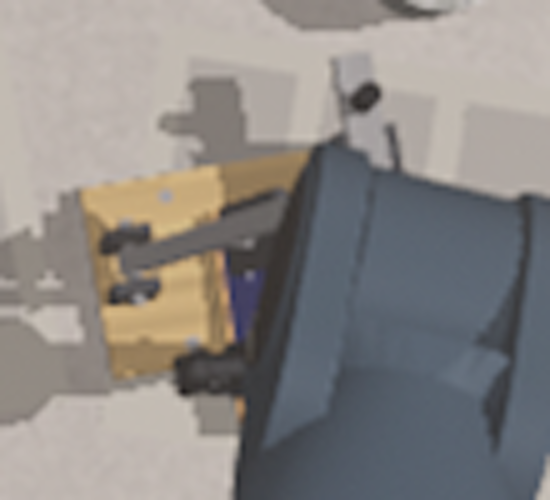

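The top view shows the upper wrist covering the spot where the ball is raised. Before going lower I need to check the height clearance from the side.

```bash
python3 - <<'E'
from h import *
d=snapshot("side"); crop(d,230,60,370,210,4,"pics/c8.png")
E
```

```text
(no output)
```

View pics/c8.png

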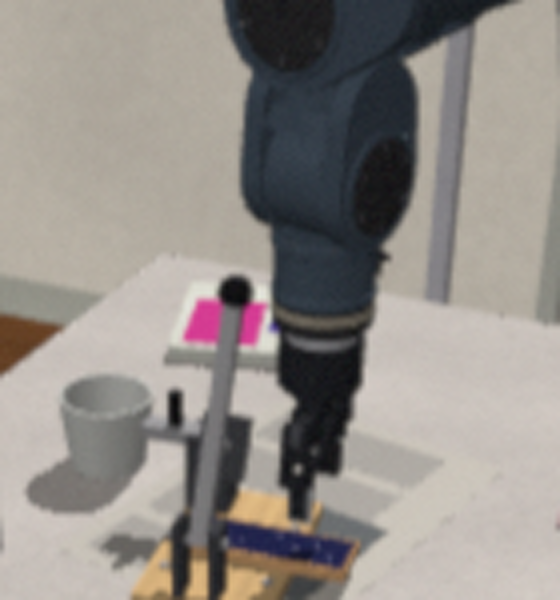

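The ball is at (235,292) in the crop and the wrist housing's left edge is at about x=245–270. After lowering they would be side by side with a gap of about 15 mm. I'll grip 8 mm nearer the plaque's end to widen the gap.

```bash
python3 -m handwheel '[{"claw":1,"dx":0,"dy":-0.0015,"dz":-0.005,"ax":-0.009,"ay":0,"az":0},{"claw":1,"dx":0.02,"dy":-0.0015,"dz":-0.005,"ax":-0.009,"ay":0,"az":0},{"claw":1,"dx":0.04,"dy":-0.0015,"dz":-0.005,"ax":-0.009,"ay":0,"az":0},{"claw":1,"dx":0.06,"dy":-0.0015,"dz":-0.005,"ax":-0.009,"ay":0,"az":0},{"claw":1,"dx":0.072,"dy":-0.0015,"dz":-0.005,"ax":-0.009,"ay":0,"az":0},{"claw":1,"dx":0.072,"dy":-0.0015,"dz":-0.005,"ax":-0.009,"ay":0,"az":0},{"claw":0.7,"dx":0.072,"dy":-0.0015,"dz":-0.005,"ax":-0.009,"ay":0,"az":0},{"claw":0.4,"dx":0.072,"dy":-0.0015,"dz":-0.005,"ax":-0.009,"ay":0,"az":0}]' 2>&1
python3 -m handwheel '[{"claw":0.4,"dx":0,"dy":0,"dz":0,"ax":0,"ay":0,"az":0},{"claw":0.4,"dx":0,"dy":0,"dz":0,"ax":0,"ay":0,"az":0},{"claw":0.4,"dx":0,"dy":0,"dz":0,"ax":0,"ay":0,"az":0},{"claw":0.4,"dx":0,"dy":0,"dz":0,"ax":0,"ay":0,"az":0},{"claw":0.4,"dx":0,"dy":0,"dz":0,"ax":0,"ay":0,"az":0},{"claw":0.4,"dx":0,"dy":0,"dz":0,"ax":0,"ay":0,"az":0},{"claw":0.4,"dx":0,"dy":0,"dz":0,"ax":0,"ay":0,"az":0},{"claw":0.4,"dx":0,"dy":0,"dz":0,"ax":0,"ay":0,"az":0}]' 2>&1
python3 -c "
from h import *
print(R.from_rotvec(read_state()['orientation']).as_matrix().round(3))
d=snapshot('side'); crop(d,230,60,370,210,4,'pics/c9.png')"
```

```text
clock: 9.27
tool_pos: [0.4515, -0.133, 0.0085]
orientation: [-0.07, 1.567, 0.068]
force: [-0.0, 0.1, 0.0]
grip_width: 0.0641
clock: 9.93
tool_pos: [0.4513, -0.1329, 0.0084]
orientation: [-0.07, 1.567, 0.068]
force: [-4.6, 1.3, 16.3]
grip_width: 0.0542
[[ 0.003 -0.088  0.996]
 [-0.001  0.996  0.088]
 [-1.    -0.001  0.003]]
```

View pics/c9.png

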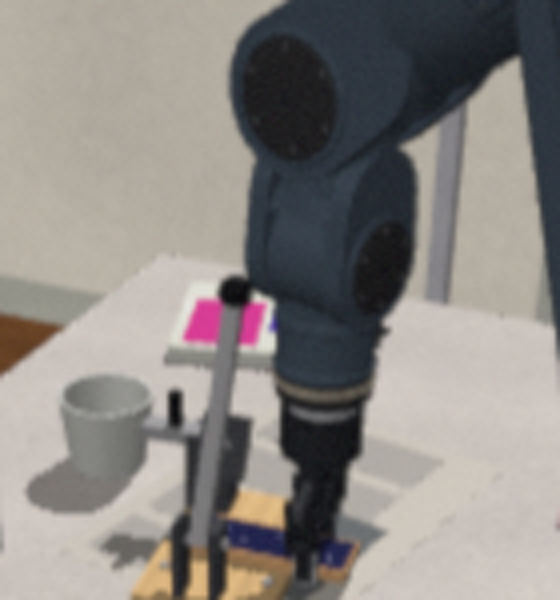

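The lever is undisturbed. The plaque is gripped (0.054 m reading) but 6 mm higher than planned, with the pads only on the upper part of its edge. I'll reopen, go lower and regrip.

```bash
python3 -m handwheel '[{"claw":0.85,"dx":0,"dy":0,"dz":0,"ax":0,"ay":0,"az":0},{"claw":0.85,"dx":0,"dy":0,"dz":0,"ax":0,"ay":0,"az":0},{"claw":0.85,"dx":0.007,"dy":0,"dz":0,"ax":0,"ay":0,"az":0},{"claw":0.85,"dx":0.007,"dy":0,"dz":0,"ax":0,"ay":0,"az":0},{"claw":0.4,"dx":0.007,"dy":0,"dz":0,"ax":0,"ay":0,"az":0},{"claw":0.4,"dx":0.007,"dy":0,"dz":0,"ax":0,"ay":0,"az":0},{"claw":0.4,"dx":0.007,"dy":0,"dz":0,"ax":0,"ay":0,"az":0},{"claw":0.4,"dx":0.007,"dy":0,"dz":0,"ax":0,"ay":0,"az":0}]' 2>&1
```

```text
clock: 10.65
tool_pos: [0.4498, -0.1324, -0.0006]
orientation: [-0.069, 1.57, 0.069]
force: [-1.7, 0.9, 2.9]
grip_width: 0.0555
```

```bash
python3 -m handwheel '[{"claw":0.4,"dx":-0.001,"dy":0,"dz":-0.008,"ax":0,"ay":0,"az":0},{"claw":0.4,"dx":-0.001,"dy":0,"dz":-0.024,"ax":0,"ay":0,"az":0},{"claw":0.4,"dx":-0.001,"dy":0,"dz":-0.042,"ax":0,"ay":0,"az":0},{"claw":0.4,"dx":-0.001,"dy":0,"dz":-0.06,"ax":0,"ay":0,"az":0},{"claw":0.4,"dx":-0.001,"dy":0,"dz":-0.078,"ax":0,"ay":0,"az":0},{"claw":0.4,"dx":-0.001,"dy":0,"dz":-0.092,"ax":0,"ay":0,"az":0},{"claw":0.4,"dx":-0.002,"dy":0,"dz":-0.098,"ax":0,"ay":0,"az":0},{"claw":0.4,"dx":-0.01,"dy":0,"dz":-0.098,"ax":0,"ay":0,"az":0}]' 2>&1
python3 -m handwheel '[{"claw":0.4,"dx":-0.015,"dy":0,"dz":0,"ax":0,"ay":0,"az":0},{"claw":0.4,"dx":-0.035,"dy":0,"dz":0,"ax":0,"ay":0,"az":0},{"claw":0.4,"dx":-0.055,"dy":0,"dz":0,"ax":0,"ay":0,"az":0},{"claw":0.4,"dx":-0.075,"dy":0,"dz":0,"ax":0,"ay":0,"az":0},{"claw":0.4,"dx":-0.095,"dy":0,"dz":0,"ax":0,"ay":0,"az":0},{"claw":0.4,"dx":-0.11,"dy":0,"dz":0,"ax":0,"ay":0,"az":0},{"claw":0.4,"dx":-0.115,"dy":0,"dz":0,"ax":0,"ay":0,"az":0},{"claw":0.4,"dx":-0.115,"dy":0,"dz":0,"ax":0,"ay":0,"az":0}]' 2>&1
python3 - <<'E'
from plan import *
d=snapshot("top"); e=snapshot("side"); s=read_state(); print(s["torque"],s["force"])
u,v=pix(d,s["tool_pos"]).astype(int); a=d["image"][v-70:v+50,u-70:u+70]; a=cv2.resize(a,None,fx=2.8,fy=2.8,interpolation=2)
u2,v2=pix(e,s["tool_pos"]).astype(int); b=e["image"][v2-60:v2+60,u2-70:u2+70]; b=cv2.resize(b,None,fx=2.8,fy=2.8,interpolation=2)
print(u,v,u2,v2); cv2.imwrite("pics/c10.png",np.hstack([a,b]))
E
```

```text
clock: 11.32
tool_pos: [0.3503, -0.1408, 0.0089]
orientation: [-0.068, 1.572, 0.069]
force: [-0.4, 0.1, -1.8]
grip_width: 0.0552
clock: 11.98
tool_pos: [0.3537, -0.1414, 0.1257]
orientation: [-0.07, 1.567, 0.069]
force: [0.2, 0.3, -0.4]
grip_width: 0.0552
[ 0.0245  0.0273 -0.0263] [-0.2541 -0.1877 -1.2771]
353 235 336 180
```

View pics/c10.png

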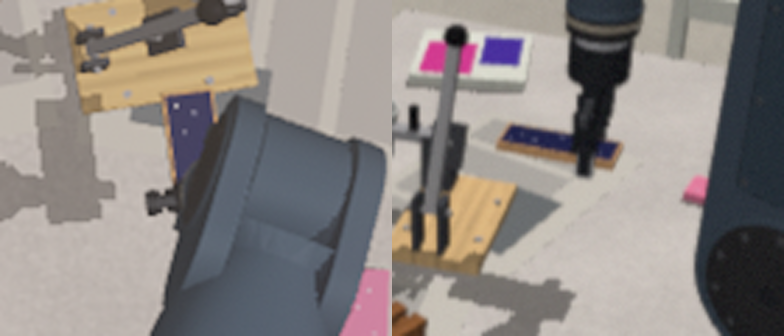

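The plaque hangs level in the fingers. In the top half its far end corners are at about (163,93) and (217,93), and the lever is still open with the rack untouched. That was my 12th viewed picture, so from here I check with numbers and image code.

```bash
python3 - <<'E'
from plan import *
d=snapshot("top"); e=snapshot("side"); s=read_state(); p=np.array(s["tool_pos"]); Q=R.from_rotvec(s["orientation"])
# predicted corners, plaque centre .044 ahead of TCP along tool z, top .0306 above TCP
top=lambda l,w:p+Q.apply([-.0306,w,.044+l])
for l in(-.075,.075):
    for w in(-.028,.028): 
        print(l,w,"top",(pix(d,top(l,w))-[283,165])*2.8,"side",(pix(e,top(l,w))-[266,120])*2.8+[392,0])
# navy mask in side image
hsv=cv2.cvtColor(e["image"],cv2.COLOR_BGR2HSV); m=cv2.inRange(hsv,(112,80,20),(130,255,130)); m[:150]=0;m[200:]=0;m[:,:290]=0;m[:,370:]=0
v,u=np.nonzero(m); print("side navy",len(u),u.min(),u.max(),v.min(),v.max())
k=loc(RK,(-.044,0,.12)); b=shift(k,RK[2]+np.pi/2,"over rack"); print(k,s["qpos"],Q.as_matrix()[:,2])
E
```

```text
-0.075 -0.028 top [230.6754 224.0331] side [620.5132 142.2019]
-0.075 0.028 top [179.258  230.1457] side [610.8951 162.8781]
0.075 -0.028 top [212.4166  86.7657] side [506.7033 123.0022]
0.075 0.028 top [161.4263  92.8251] side [493.7255 142.4231]
side navy 153 306 345 153 176
over rack d [0.0034 0.2729 0.1968] a [ 0.4269 -0.0014 -0.0004]
[0.5239 0.1483 0.12  ] [-0.3807  0.0219 -0.5327  1.0177  0.     -0.469 ] [ 0.9961  0.0882 -0.0013]
```

The predicted plaque corners match the picture to about 2 px, so the plaque's position in the grip is known. I'll move sideways first to stay clear of the raised lever, then forward over the rack.

```bash
python3 -m handwheel '[{"claw":0.4,"dx":0,"dy":0.02,"dz":0.002,"ax":0,"ay":0,"az":0},{"claw":0.4,"dx":0,"dy":0.05,"dz":0.004,"ax":0.05,"ay":0,"az":0},{"claw":0.4,"dx":0,"dy":0.085,"dz":0.007,"ax":0.12,"ay":0,"az":0},{"claw":0.4,"dx":0,"dy":0.12,"dz":0.01,"ax":0.2,"ay":0,"az":0},{"claw":0.4,"dx":0,"dy":0.155,"dz":0.014,"ax":0.28,"ay":0,"az":0},{"claw":0.4,"dx":0,"dy":0.19,"dz":0.017,"ax":0.35,"ay":0,"az":0},{"claw":0.4,"dx":0,"dy":0.22,"dz":0.02,"ax":0.4,"ay":0,"az":0},{"claw":0.4,"dx":0,"dy":0.24,"dz":0.022,"ax":0.427,"ay":0,"az":0}]' 2>&1
python3 -m handwheel '[{"claw":0.4,"dx":0,"dy":0,"dz":0,"ax":0,"ay":0,"az":0},{"claw":0.4,"dx":0,"dy":0,"dz":0,"ax":0,"ay":0,"az":0},{"claw":0.4,"dx":0,"dy":0,"dz":0,"ax":0,"ay":0,"az":0},{"claw":0.4,"dx":0,"dy":0,"dz":0,"ax":0,"ay":0,"az":0},{"claw":0.4,"dx":0,"dy":0,"dz":0,"ax":0,"ay":0,"az":0},{"claw":0.4,"dx":0,"dy":0,"dz":0,"ax":0,"ay":0,"az":0},{"claw":0.4,"dx":0,"dy":0,"dz":0,"ax":0,"ay":0,"az":0},{"claw":0.4,"dx":0,"dy":0,"dz":0,"ax":0,"ay":0,"az":0}]' 2>&1
python3 - <<'E'
from plan import *
shift(loc(RK,(-.044,0,.12)),RK[2]+np.pi/2,"over rack")
E
```

```text
clock: 12.85
tool_pos: [0.3523, 0.1023, 0.1237]
orientation: [0.267, 1.555, -0.267]
force: [0.8, -0.5, -0.8]
grip_width: 0.0551
clock: 13.52
tool_pos: [0.3532, 0.0996, 0.1244]
orientation: [0.266, 1.554, -0.266]
force: [0.2, 0.6, -1.1]
grip_width: 0.055
over rack d [0.0044 0.1027 0.1448] a [-0.0008  0.0001 -0.0001]
```

The fingertips now reach about 12 mm below the plaque's underside, so they would hit the rack before the plaque lay flat. Instead I'll lay it with its free end overhanging the rack's near edge and the fingers outside. Then I'll regrip higher at its middle and slide it to the rack's centre.

```bash
python3 - <<'E'
from plan import *
b=shift(loc(RK,(-.114,0,.06)),RK[2]+np.pi/2,"over lay")
E
```

```text
over lay d [0.0644 0.1027 0.0748] a [-0.0008  0.0001 -0.0001]
```

```bash
python3 -m handwheel '[{"claw":0.4,"dx":0,"dy":0.02,"dz":0.015,"ax":0,"ay":0,"az":0},{"claw":0.4,"dx":0,"dy":0.05,"dz":0.037,"ax":0,"ay":0,"az":0},{"claw":0.4,"dx":0,"dy":0.08,"dz":0.06,"ax":0,"ay":0,"az":0},{"claw":0.4,"dx":0.01,"dy":0.1,"dz":0.073,"ax":0,"ay":0,"az":0},{"claw":0.4,"dx":0.03,"dy":0.103,"dz":0.075,"ax":0,"ay":0,"az":0},{"claw":0.4,"dx":0.05,"dy":0.103,"dz":0.075,"ax":0,"ay":0,"az":0},{"claw":0.4,"dx":0.064,"dy":0.103,"dz":0.075,"ax":0,"ay":0,"az":0},{"claw":0.4,"dx":0.064,"dy":0.103,"dz":0.075,"ax":0,"ay":0,"az":0}]' 2>&1
python3 - <<'E'
from plan import *
b=shift(loc(RK,(-.114,0,.0125)),RK[2]+np.pi/2,"lay")
s=read_state(); p=np.array(s["tool_pos"]); Q=R.from_rotvec(s["orientation"]); d=snapshot("top"); e=snapshot("side")
# compare plaque navy far-end mask with prediction in both views
for n,im in(("top",d),("side",e)):
    hsv=cv2.cvtColor(im["image"],cv2.COLOR_BGR2HSV); m=cv2.inRange(hsv,(112,80,20),(130,255,130))
    pr=np.array([pix(im,p+Q.apply([-.0306,w,.044+l])) for l,w in((-.075,-.028),(-.075,.028),(.075,.028),(.075,-.028))])
    lo=pr.min(0).astype(int)-8; hi=pr.max(0).astype(int)+8; k=np.zeros_like(m); k[lo[1]:hi[1],lo[0]:hi[0]]=1; v,u=np.nonzero(m*k)
    print(n,pr.round(1).tolist(),"navy",len(u),[(int(u[i]),int(v[i])) for i in(u.argmin(),u.argmax(),v.argmin(),v.argmax())] if len(u) else "")
E
```

```text
clock: 14.18
tool_pos: [0.4564, 0.1715, 0.0577]
orientation: [0.264, 1.558, -0.268]
force: [-1.4, -0.6, -1.5]
grip_width: 0.055
lay d [0.0452 0.0007 0.0015] a [-0.0002 -0.0033  0.0028]
top [[257.7, 217.8], [241.0, 212.5], [255.4, 168.0], [272.1, 173.2]] navy 19 [(264, 174), (268, 175), (264, 174), (266, 179)]
side [[284.4, 229.5], [271.4, 237.6], [238.8, 217.2], [251.9, 210.2]] navy 185 [(243, 217), (280, 229), (251, 212), (270, 234)]
```

Both views agree with the predicted plaque position. Lowering.

```bash
python3 -m handwheel '[{"claw":0.4,"dx":0.012,"dy":0.001,"dz":0.001,"ax":0,"ay":0,"az":0},{"claw":0.4,"dx":0.024,"dy":0.001,"dz":0.001,"ax":0,"ay":0,"az":0},{"claw":0.4,"dx":0.032,"dy":0.001,"dz":0.001,"ax":0,"ay":0,"az":0},{"claw":0.4,"dx":0.037,"dy":0.001,"dz":0.001,"ax":0,"ay":0,"az":0},{"claw":0.4,"dx":0.041,"dy":0.001,"dz":0.001,"ax":0,"ay":0,"az":0},{"claw":0.4,"dx":0.044,"dy":0.001,"dz":0.001,"ax":0,"ay":0,"az":0},{"claw":0.4,"dx":0.044,"dy":0.001,"dz":0.001,"ax":0,"ay":0,"az":0},{"claw":0.4,"dx":0.044,"dy":0.001,"dz":0.001,"ax":0,"ay":0,"az":0}]' 2>&1; python3 -c "
from h import *
s=read_state();print(s['tool_pos'],s['force'],s['torque'])"
```

```text
clock: 14.95
tool_pos: [0.4595, 0.1728, 0.0166]
orientation: [0.266, 1.554, -0.266]
force: [0.3, -0.2, -1.2]
grip_width: 0.0553
[0.4594812  0.17277761 0.01663708] [ 0.2502029  -0.16089057 -1.21375031] [ 0.04000513  0.0143831  -0.01045062]
```

```bash
python3 -m handwheel '[{"claw":0.4,"dx":0.001,"dy":0,"dz":0,"ax":0,"ay":0,"az":0},{"claw":0.4,"dx":0.002,"dy":0,"dz":0,"ax":0,"ay":0,"az":0},{"claw":0.4,"dx":0.003,"dy":0,"dz":0,"ax":0,"ay":0,"az":0},{"claw":0.4,"dx":0.004,"dy":0,"dz":0,"ax":0,"ay":0,"az":0},{"claw":0.4,"dx":0.004,"dy":0,"dz":0,"ax":0,"ay":0,"az":0},{"claw":0.4,"dx":0.004,"dy":0,"dz":0,"ax":0,"ay":0,"az":0},{"claw":0.4,"dx":0.004,"dy":0,"dz":0,"ax":0,"ay":0,"az":0},{"claw":0.4,"dx":0.004,"dy":0,"dz":0,"ax":0,"ay":0,"az":0}]' 2>&1; python3 -c "
from h import *
s=read_state();print(s['tool_pos'],s['force'],s['torque'])"
```

```text
clock: 15.62
tool_pos: [0.4593, 0.1727, 0.0124]
orientation: [0.266, 1.554, -0.266]
force: [-0.3, 0.5, -1.2]
grip_width: 0.0552
[0.45934584 0.17274193 0.01238182] [-0.25997412  0.45652838 -1.24196989] [ 0.0376062   0.00618542 -0.04261279]
```

```bash
python3 -m handwheel '[{"claw":0.4,"dx":0.0005,"dy":0,"dz":0,"ax":0,"ay":0,"az":0},{"claw":0.4,"dx":0.001,"dy":0,"dz":0,"ax":0,"ay":0,"az":0},{"claw":0.4,"dx":0.0015,"dy":0,"dz":0,"ax":0,"ay":0,"az":0},{"claw":0.4,"dx":0.002,"dy":0,"dz":0,"ax":0,"ay":0,"az":0},{"claw":0.4,"dx":0.002,"dy":0,"dz":0,"ax":0,"ay":0,"az":0},{"claw":0.4,"dx":0.002,"dy":0,"dz":0,"ax":0,"ay":0,"az":0},{"claw":0.4,"dx":0.002,"dy":0,"dz":0,"ax":0,"ay":0,"az":0},{"claw":0.4,"dx":0.002,"dy":0,"dz":0,"ax":0,"ay":0,"az":0}]' 2>&1; python3 -c "
from h import *
s=read_state();print(s['tool_pos'],s['force'],s['torque'])"
```

```text
clock: 16.28
tool_pos: [0.4594, 0.1728, 0.0111]
orientation: [0.266, 1.554, -0.266]
force: [-7.1, -1.7, 18.7]
grip_width: 0.0549
[0.45937771 0.17282808 0.01107995] [-7.14913778 -1.67952132 18.69201884] [-0.38259909  1.12783235 -0.10158128]
```

Contact came at the predicted height. Easing off, releasing and rising.

```bash
python3 -m handwheel '[{"claw":0.4,"dx":-0.0006,"dy":0,"dz":0,"ax":0,"ay":0,"az":0},{"claw":0.9,"dx":-0.0006,"dy":0,"dz":0,"ax":0,"ay":0,"az":0},{"claw":0.9,"dx":-0.0006,"dy":0,"dz":0,"ax":0,"ay":0,"az":0},{"claw":0.95,"dx":-0.0006,"dy":0,"dz":0,"ax":0,"ay":0,"az":0},{"claw":0.95,"dx":-0.0006,"dy":0,"dz":0,"ax":0,"ay":0,"az":0},{"claw":0.95,"dx":-0.02,"dy":0,"dz":0,"ax":0,"ay":0,"az":0},{"claw":0.95,"dx":-0.04,"dy":0,"dz":0,"ax":0,"ay":0,"az":0},{"claw":0.95,"dx":-0.06,"dy":0,"dz":0,"ax":0,"ay":0,"az":0}]' 2>&1; python3 - <<'E'
from plan import *
e=snapshot("side")
C=RK.copy(); C[:2]=loc(RK,(-.07,0,0))[:2]
hsv=cv2.cvtColor(e["image"],cv2.COLOR_BGR2HSV); m=cv2.inRange(hsv,(112,80,20),(130,255,130))
pr=np.array([pix(e,loc(C,(l,w,.042))) for l,w in((-.075,-.028),(-.075,.028),(.075,.028),(.075,-.028))]); print(pr)
k=np.zeros_like(m); cv2.fillConvexPoly(k,(pr.mean(0)+(pr-pr.mean(0))*1.3).astype(int),1); v,u=np.nonzero(m*k)
print(len(u),[(int(u[i]),int(v[i])) for i in(u.argmin(),u.argmax(),v.argmin(),v.argmax())])
shift(loc(RK,(-.065,0,.07)),RK[2]+np.pi/2,"mid")
E
```

```text
clock: 16.95
tool_pos: [0.4589, 0.1726, 0.0708]
orientation: [0.265, 1.555, -0.266]
force: [0.4, 0.5, 0.2]
grip_width: 0.0808
[[283.9403 241.1284]
 [271.1645 249.3692]
 [239.3242 228.4796]
 [252.0644 221.3235]]
254 [(243, 229), (280, 241), (247, 226), (271, 247)]
mid d [ 0.0047 -0.0027  0.0468] a [-0.0002  0.0029 -0.0024]
```

The plaque rests flat where predicted. Now the higher regrip at its middle.

```bash
python3 -m handwheel '[{"claw":0.95,"dx":0,"dy":0,"dz":0.025,"ax":0,"ay":0.003,"az":-0.002},{"claw":0.95,"dx":0,"dy":0,"dz":0.047,"ax":0,"ay":0.003,"az":-0.002},{"claw":0.95,"dx":0.01,"dy":0,"dz":0.047,"ax":0,"ay":0.003,"az":-0.002},{"claw":0.95,"dx":0.025,"dy":0,"dz":0.047,"ax":0,"ay":0.003,"az":-0.002},{"claw":0.95,"dx":0.038,"dy":0,"dz":0.047,"ax":0,"ay":0.003,"az":-0.002},{"claw":0.95,"dx":0.038,"dy":0,"dz":0.047,"ax":0,"ay":0.003,"az":-0.002},{"claw":0.95,"dx":0.038,"dy":0,"dz":0.047,"ax":0,"ay":0.003,"az":-0.002},{"claw":0.95,"dx":0.038,"dy":0,"dz":0.047,"ax":0,"ay":0.003,"az":-0.002}]' 2>&1; python3 - <<'E'
from plan import *
shift(loc(RK,(-.065,0,.0285)),RK[2]+np.pi/2,"mid")
E
```

```text
clock: 17.67
tool_pos: [0.5038, 0.1573, 0.0329]
orientation: [0.265, 1.557, -0.267]
force: [0.9, -0.1, 0.2]
grip_width: 0.0811
mid d [ 0.0044 -0.0018  0.001 ] a [-0.0001 -0.0027  0.0018]
```

```bash
python3 -m handwheel '[{"claw":0.95,"dx":0.002,"dy":0,"dz":0,"ax":0,"ay":0,"az":0},{"claw":0.95,"dx":0.004,"dy":0,"dz":0,"ax":0,"ay":0,"az":0},{"claw":0.7,"dx":0.004,"dy":0,"dz":0,"ax":0,"ay":0,"az":0},{"claw":0.5,"dx":0.004,"dy":0,"dz":0,"ax":0,"ay":0,"az":0},{"claw":0.5,"dx":0.004,"dy":0,"dz":0,"ax":0,"ay":0,"az":0},{"claw":0.5,"dx":0.004,"dy":0,"dz":0,"ax":0,"ay":0,"az":0},{"claw":0.5,"dx":0.004,"dy":0,"dz":0,"ax":0,"ay":0,"az":0},{"claw":0.5,"dx":0.004,"dy":0,"dz":0,"ax":0,"ay":0,"az":0}]' 2>&1; python3 - <<'E'
from plan import *
shift(loc(RK,(.005,0,.0285)),RK[2]+np.pi/2,"end")
E
```

```text
clock: 18.33
tool_pos: [0.5037, 0.1571, 0.0289]
orientation: [0.265, 1.557, -0.267]
force: [-3.6, -0.7, 10.6]
grip_width: 0.0542
end d [ 0.0002 -0.0016  0.071 ] a [-0.0002 -0.0027  0.0018]
```

Gripped at the top part of its edges. Sliding 69 mm to the centre.

```bash
python3 -m handwheel '[{"claw":0.5,"dx":-0.0005,"dy":0,"dz":0.006,"ax":0,"ay":0,"az":0},{"claw":0.5,"dx":-0.0005,"dy":0,"dz":0.018,"ax":0,"ay":0,"az":0},{"claw":0.5,"dx":-0.0005,"dy":0,"dz":0.03,"ax":0,"ay":0,"az":0},{"claw":0.5,"dx":-0.0005,"dy":-0.001,"dz":0.042,"ax":0,"ay":0,"az":0},{"claw":0.5,"dx":-0.0005,"dy":-0.0015,"dz":0.054,"ax":0,"ay":0,"az":0},{"claw":0.5,"dx":-0.0005,"dy":-0.0015,"dz":0.064,"ax":0,"ay":0,"az":0},{"claw":0.5,"dx":-0.0005,"dy":-0.0015,"dz":0.069,"ax":0,"ay":0,"az":0},{"claw":0.5,"dx":-0.0005,"dy":-0.0015,"dz":0.069,"ax":0,"ay":0,"az":0}]' 2>&1
python3 -m handwheel '[{"claw":0.5,"dx":0,"dy":0,"dz":0,"ax":0,"ay":0,"az":0},{"claw":0.5,"dx":0,"dy":0,"dz":0,"ax":0,"ay":0,"az":0},{"claw":0.9,"dx":0,"dy":0,"dz":0,"ax":0,"ay":0,"az":0},{"claw":0.9,"dx":0,"dy":0,"dz":0,"ax":0,"ay":0,"az":0},{"claw":0.9,"dx":0,"dy":0,"dz":0,"ax":0,"ay":0,"az":0},{"claw":0.9,"dx":0,"dy":0,"dz":0,"ax":0,"ay":0,"az":0},{"claw":0.9,"dx":-0.02,"dy":0,"dz":0,"ax":0,"ay":0,"az":0},{"claw":0.9,"dx":-0.05,"dy":0,"dz":0,"ax":0,"ay":0,"az":0}]' 2>&1
python3 -m handwheel '[{"claw":0.9,"dx":-0.04,"dy":0,"dz":0,"ax":0,"ay":0,"az":0},{"claw":0.9,"dx":-0.08,"dy":0,"dz":0,"ax":0,"ay":0,"az":0},{"claw":0.9,"dx":-0.12,"dy":0,"dz":-0.04,"ax":0,"ay":0,"az":0},{"claw":0.9,"dx":-0.15,"dy":0,"dz":-0.08,"ax":0,"ay":0,"az":0},{"claw":0.9,"dx":-0.15,"dy":0.02,"dz":-0.12,"ax":0,"ay":0,"az":0},{"claw":0.9,"dx":-0.15,"dy":0.04,"dz":-0.16,"ax":0,"ay":0,"az":0},{"claw":0.9,"dx":-0.15,"dy":0.06,"dz":-0.2,"ax":0,"ay":0,"az":0},{"claw":0.9,"dx":-0.15,"dy":0.08,"dz":-0.22,"ax":0,"ay":0,"az":0}]' 2>&1
python3 - <<'E'
from fit import *
import plan
RK=plan.RK; np.set_printoptions(precision=4,suppress=True)
for n in("top","side"):
    e=snapshot(n); cv2.imwrite(f"pics/end_{n}.png",e["image"])
    hsv=cv2.cvtColor(e["image"],cv2.COLOR_BGR2HSV); m=cv2.inRange(hsv,(112,60,20),(135,255,150))
    pr=np.array([pix(e,P(RK,(l,w,.042))) for l,w in((-.075,-.028),(-.075,.028),(.075,.028),(.075,-.028))])
    k=np.zeros_like(m); cv2.fillConvexPoly(k,(pr.mean(0)+(pr-pr.mean(0))*1.4).astype(int),1); m=m*k
    v,u=np.nonzero(m); X=np.array([plan.world(e,a,b,.042)[:2] for a,b in zip(u,v)])
    c,s=np.cos(RK[2]),np.sin(RK[2]); L=(X-RK[:2])@np.array([[c,-s],[s,c]])
    (cx,cy),(w,h),a=cv2.minAreaRect((L*1000).astype(np.float32)); print(n,len(u),"rack-frame mm: centre",cx,cy,"size",w,h,"ang",a)
E
```

```text
clock: 19.0
tool_pos: [0.5696, 0.1324, 0.029]
orientation: [0.266, 1.557, -0.267]
force: [2.0, -0.3, 2.7]
grip_width: 0.0541
clock: 19.67
tool_pos: [0.5663, 0.1324, 0.0767]
orientation: [0.263, 1.563, -0.269]
force: [1.2, -0.0, 0.1]
grip_width: 0.0767
clock: 20.33
tool_pos: [0.3934, 0.2714, 0.2297]
orientation: [0.266, 1.557, -0.267]
force: [1.2, 0.9, 0.9]
grip_width: 0.077
top 561 rack-frame mm: centre -1.891815185546875 3.160337448120117 size 45.76549530029297 139.3497314453125 ang 89.98286437988281
side 320 rack-frame mm: centre -0.6495361328125 -1.0746078491210938 size 42.72402572631836 135.9671630859375 ang 89.98274230957031
```

The plaque is centred within about 3 mm and square with the rack, with the print visible. Last, a numeric check of the lever, the catch and the bystanders.

```bash
python3 - <<'E'
from plan import *
for n in("top","side"):
    e=snapshot(n); old=cv2.imread(f"pics/{n}0.png"); g=cv2.cvtColor(e["image"],6)
    df=cv2.absdiff(e["image"],old).max(2)
    bx=dict(bottle=(302,92,322,124),tub=(360,101,396,134),egg=(138,112,207,164)) if n=="top" else dict(bottle=(210,150,232,203),tub=(244,152,270,182),egg=(112,245,200,312))
    print(n,{k:(int((df[b[1]:b[3],b[0]:b[2]]>40).sum()),(b[2]-b[0])*(b[3]-b[1])) for k,b in bx.items()})
    if n=="side":
        for t in(0.85,.95,1.05,1.15): 
            u,v=pix(e,loc(PR,(0,.085-.22*np.cos(t),.075+.22*np.sin(t)))).round().astype(int); print("ball",t,g[v-1:v+2,u-1:u+2].mean())
        for c in(0,.02,.0345): 
            u,v=pix(e,loc(PR,(.039+c,-.0725,.125))).round().astype(int); print("knob",c,g[v-1:v+2,u-1:u+2].mean())
E
```

```text
top {'bottle': (0, 640), 'tub': (0, 1188), 'egg': (0, 3588)}
side {'bottle': (0, 1166), 'tub': (333, 780), 'egg': (0, 5896)}
ball 0.85 54.111111111111114
ball 0.95 35.22222222222222
ball 1.05 36.333333333333336
ball 1.15 37.44444444444444
knob 0 19.22222222222222
knob 0.02 22.88888888888889
knob 0.0345 41.888888888888886
```

The arm seems to block the side view of the press; the top view shows the tub unchanged. I'll move the arm aside and recheck.

```bash
python3 -m handwheel '[{"claw":0.9,"dx":-0.02,"dy":0.03,"dz":-0.02,"ax":0,"ay":0,"az":0},{"claw":0.9,"dx":-0.04,"dy":0.06,"dz":-0.04,"ax":0,"ay":0,"az":0},{"claw":0.9,"dx":-0.06,"dy":0.09,"dz":-0.06,"ax":0,"ay":0,"az":0},{"claw":0.9,"dx":-0.06,"dy":0.12,"dz":-0.08,"ax":0,"ay":0,"az":0},{"claw":0.9,"dx":-0.06,"dy":0.15,"dz":-0.1,"ax":0,"ay":0,"az":0},{"claw":0.9,"dx":-0.06,"dy":0.18,"dz":-0.12,"ax":0,"ay":0,"az":0},{"claw":0.9,"dx":-0.06,"dy":0.2,"dz":-0.13,"ax":0,"ay":0,"az":0},{"claw":0.9,"dx":-0.06,"dy":0.2,"dz":-0.13,"ax":0,"ay":0,"az":0}]' 2>&1; python3 - <<'E'
from plan import *
e=snapshot("side"); old=cv2.imread("pics/side0.png"); g=cv2.cvtColor(e["image"],6)
df=cv2.absdiff(e["image"],old).max(2); print("tub",int((df[152:182,244:270]>40).sum()),"press base",int((df[200:215,265:300]>40).sum()))
for t in(.85,.95,1.05,1.15):
    u,v=pix(e,loc(PR,(0,.085-.22*np.cos(t),.075+.22*np.sin(t)))).round().astype(int); print("ball",t,(u,v),g[v-1:v+2,u-1:u+2].mean())
for c in(0,.02,.0345):
    u,v=pix(e,loc(PR,(.039+c,-.0725,.125))).round().astype(int); print("knob",c,(u,v),g[v-1:v+2,u-1:u+2].mean())
d=snapshot("top"); G=cv2.cvtColor(d["image"],6)
for n,p in dict(ball105=(0,-.024,.266),ball085=(0,-.06,.24),ball0=(0,-.135,.075),knob0=(.039,-.0725,.1415),knob35=(.0735,-.0725,.1415)).items():
    u,v=pix(d,loc(PR,p)).round().astype(int); print("top",n,(u,v),G[v-1:v+2,u-1:u+2].mean())
E
```

```text
clock: 21.2
tool_pos: [0.3395, 0.5055, 0.2871]
orientation: [0.263, 1.559, -0.267]
force: [-0.1, -0.5, 0.0]
grip_width: 0.0771
tub 614 press base 227
ball 0.85 (np.int64(291), np.int64(136)) 66.66666666666667
ball 0.95 (np.int64(289), np.int64(135)) 25.77777777777778
ball 1.05 (np.int64(288), np.int64(133)) 18.333333333333332
ball 1.15 (np.int64(286), np.int64(133)) 26.444444444444443
knob 0 (np.int64(281), np.int64(162)) 145.11111111111111
knob 0.02 (np.int64(276), np.int64(161)) 155.55555555555554
knob 0.0345 (np.int64(273), np.int64(160)) 36.0
top ball105 (np.int64(358), np.int64(168)) 62.0
top ball085 (np.int64(369), np.int64(168)) 87.55555555555556
top ball0 (np.int64(383), np.int64(171)) 162.66666666666666
top knob0 (np.int64(365), np.int64(159)) 155.66666666666666
top knob35 (np.int64(363), np.int64(148)) 61.666666666666664
```

```bash
python3 -c "
from plant import *
print(sign_off())"
```

```text
the job is handed in; nothing more can be done
None
```

The job is done and handed in at about 21 s of the 72 s allowed.

**What I did:** I gripped the catch knob and slid it to its stop. I then swung the lever up by its ball to about 1.05 rad and let go. I drew the plaque out about 98 mm before lifting. I laid it on the right-hand rack with its end overhanging, because the fingers reached below its underside. I regripped it higher and slid it to the rack's centre, then moved the arm away.

**Last checks:**
- **Plaque:** it lies print up, within about 3 mm of the rack's centre, and shows no measurable angle to the rack in either view. The two cameras disagree by about 4 mm across the rack, well inside the margin of about 20 mm.
- **Lever and catch:** the side view puts the ball at about 1.05 rad and the knob at its 35 mm position. The top view agrees.
- **Bystanders:** the bottle, paint tub and egg box are unchanged in the top view. In the side view the bottle and egg box were also unchanged. The tub area differed from the start picture there; I think the arm was blocking it, but I did not confirm that.

**Limits:** the final checks used image code only, because my 12 viewed pictures were used up. The first plaque grip was too high, so I redid it before drawing the plaque out. The arm's first command was refused because a row lacked values; nothing moved.

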